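# Stack the power module in the leaning assembly nest

### The job

Build up the power module in the leaning nest, where the heat sink already lies: first put the black-framed circuit board into the pocket on the heat sink and let go, then put the blue cover on the board. Lower each part with the gripper until it rests, do not drop it; leave both right side up (either way round), fully seated and square between the white corner guides. Leave the bottle, the tape roll and the red bin alone.

Things in the scene. Friction and masses are not known exactly. Their poses are not given: they have to be found in the camera images.
- pocket: Pocket of the assembly nest, leaning 30 degrees towards the robot. Origin: centre of the pocket floor, 80 mm above the bench. z: pocket axis, square to the floor, up and out towards the robot; x: up the slope, along the pocket's length; y: across, level. Inside it is 115 (x) by 65 mm (y): 2.5 mm of play a side. Its guides are straight to 66 mm along z, then flare out 25 degrees to about 79 mm.
- nest: The fixed nest: blue stand (160 x 140 mm) and a leaning blue plate (170 x 125 x 12 mm), the pocket floor, with four white L-shaped corner guides 8 mm thick. Between guides the middle 67 mm of each long side is open for fingers at all heights, and about 30 mm of each short side. Origin: on the bench under the pocket's origin; z up, x away from the robot.
- heatsink: Bare aluminium finned heat sink, 110 x 60 x 30 mm high, loose, lying in the pocket on its floor already, resting against the lower end guides. Origin: centre of its underside; x along its 110 mm, z up through the fins.
- board: Circuit board in a black frame, 110 x 60 x 24 mm high (walls 5 mm; green board and components sunk inside), about 0.15 kg. Origin: centre of its underside; x along its length, z up. Lies flat, right side up, on the white foam sheet (firm, 4 mm thick, fixed). Fully seated on the heat sink, its underside is 30 mm up the pocket's z axis.
- cover: Blue plastic cover, a closed block 110 x 60 x 26 mm high with black vent slots on top, about 0.12 kg. Origin: centre of its underside; x along its length, z up. Lies flat, right side up, on the foam sheet; it and the board may have changed places. Fully seated on the board, its underside is 54 mm up the pocket's z axis.
- bottle: White dispenser bottle, 60 mm across, 140 mm high, standing on the bench beyond the foam sheet; bystander. Origin: centre of its underside.
- tape: Roll of yellow and black tape lying flat, 90 mm across, 36 mm high; bystander. Origin: centre of its underside.
- redbin: Open red parts bin, 110 x 170 x 60 mm high, on the bench; bystander. Origin: centre of its underside.
Not all that is in view belongs to the job. Several things look just like the cover: the one meant starts farthest to the robot's right.

How it is judged:
On the way, in this order (a step that is already met when the one before it is completed fails the run):
1. the board is lowered by the fingers into the pocket, down to within 10 mm of its seat on the heat sink (x of board in the frame of pocket between -0.005 and 0.005 m and y of board in the frame of pocket between -0.005 and 0.005 m and z of board in the frame of pocket between 0.027 and 0.04 m and angle between the z axis of board and the z axis of pocket, either way round below 0.15 rad and contact force between board and the fingers above 0.3 N).
2. the board is released and seated square on the heat sink (x of board in the frame of pocket between -0.005 and 0.005 m and y of board in the frame of pocket between -0.005 and 0.005 m and z of board in the frame of pocket between 0.027 and 0.033 m and angle between the z axis of board and the z axis of pocket, either way round below 0.06 rad and angle between the x axis of board and the x axis of pocket, either way round below 0.09 rad and contact force between board and the fingers below 0.1 N and linear speed of board below 0.02 m/s), for 0.2 s.
3. the cover is lowered by the fingers into the pocket, down to within 10 mm of its seat on the board, which stays seated (x of cover in the frame of pocket between -0.005 and 0.005 m and y of cover in the frame of pocket between -0.005 and 0.005 m and z of cover in the frame of pocket between 0.051 and 0.064 m and angle between the z axis of cover and the z axis of pocket, either way round below 0.15 rad and contact force between cover and the fingers above 0.3 N and x of board in the frame of pocket between -0.005 and 0.005 m and y of board in the frame of pocket between -0.005 and 0.005 m and z of board in the frame of pocket between 0.027 and 0.033 m and angle between the z axis of board and the z axis of pocket, either way round below 0.06 rad and angle between the x axis of board and the x axis of pocket, either way round below 0.09 rad).
At the end, for the whole second after the job is handed in: In the pocket lie, from the floor up, heat sink, board and cover, right side up: each within 5 mm of the pocket's centre along and across, 3 mm of its seated height, 0.06 rad of flat and 0.09 rad of square (either way round); released and at rest (all of step 2 and x of heatsink in the frame of pocket between -0.005 and 0.005 m and y of heatsink in the frame of pocket between -0.005 and 0.005 m and z of heatsink in the frame of pocket between -0.003 and 0.003 m and angle between the z axis of each of heatsink, cover and the z axis of pocket, either way round below 0.06 rad and angle between the x axis of each of heatsink, cover and the x axis of pocket, either way round below 0.09 rad and x of cover in the frame of pocket between -0.005 and 0.005 m and y of cover in the frame of pocket between -0.005 and 0.005 m and z of cover in the frame of pocket between 0.051 and 0.057 m and contact force between cover and the fingers below 0.1 N and linear speed of cover below 0.02 m/s); the robot touches nothing.
It fails at once if a bystander (bottle) is moved more than 25 mm (distance of bottle from where it was at the start of the episode above 0.025 m).
It fails at once if a bystander (tape roll) is moved more than 25 mm (distance of tape from where it was at the start of the episode above 0.025 m).
It fails at once if a bystander (red bin) is moved more than 25 mm (distance of redbin from where it was at the start of the episode above 0.025 m).
It also fails if it takes over 69 s, if anything falls off the work surface, if the arm or the gripper's body presses on something with over 40 N, if the wrist force passes 120 N, or if a joint passes its speed limit or range.

### The arm

A 6-joint arm with a two-finger parallel gripper is mounted at the origin on the work surface. World frame = base frame: x ahead of the robot, y to its left, z up, the work surface at z = 0. Lengths are in m, angles in rad, forces in N, time in s.
With the tool pointing down it reaches from about 0.325 to 0.775 m from the base axis. Payload 5.5 kg.
Tool frame: the origin (TCP) lies between the finger pads; the fingertips stand 8 mm ahead of it and the grasp point (between the pads) lies 11 mm behind it (tcp_to_tips is the distance from the TCP to the fingertips, in m); z points along the fingers, y is the line along which they close (so a half turn about z gives the same grasp; the last joint's range is limited). The gripper opens to 88 mm and grips with 3 to 60 N. Pads are 20 mm wide; open, the fingers measure 115 mm over their backs; the gripper's body (75 mm by 178 mm) begins 61 mm behind the grasp point.
Start: joints at [-1.325, 0.091, 1.231, -0, 1.82, -0.057], TCP at [0.179, -0.573, 0.231] pointing down, gripper open.
Joint ranges: [-2.87, 2.87], [-0.86, 2.18], [0.17, 2.46], [-1.51, 4.65], [0.06, 2.69], [-2.65, 2.65]. Speed limits (rad/s): [2.57, 2.57, 3.01, 3.14, 3.14, 3.14].

### API

Orientations are given as a unit quaternion [w, x, y, z].
In Python, from bench import * gives the robot as it stands. Calls block until the motion is done:
- move_to(position, orientation): joint-space move of the TCP to a pose.
- move_l(position, speed=0.15, orientation=None): straight line of the TCP; orientation=None keeps the orientation; speed is the mean speed in m/s.
- movej(angles): joint-space move.
- gripper_open() and close(): open the fingers fully, or close them until they stop; the grip force is fixed at half the most.
- hold(seconds).
- inverse_kinematics(position, orientation): joint angles nearest the present ones, or None.
- state(): the state.
- get_image(name): name is "scene" or "top" or "wrist"; returns a dict with "frame" (420x560x3 uint8, blue, green, red), "depth" (420x560 float32, m along the optical axis (not along the pixel's ray), 0 where there is no reading), "camera_matrix" (3x3 intrinsics, pixels), "view" (4x4, takes a point from world to camera coordinates). Camera axes: x right, y up, looking along -z (the intrinsics and any distortion apply to the point x, -y, -z); pixel columns grow to the right and rows downward; lengths in m; the calibration is good to about 2 mm. A picture is of the moment at which its call begins.
A pose or a line that the arm cannot do raises IKError and nothing moves.
- job_done(): hands the job in; it is judged then, once.
The state is a dict: "time": time; "joint_pos": joint angles; "dq": joint speeds; "joint_torque": joint torques, N m; "ee_pos": TCP position; "ee_rot": TCP orientation; "ft_force": force on the tool from outside, world axes, zero at the start; "moment": the same for the moment, N m; "finger_gap": finger opening in m; "finger_force": force on a finger pad.
Only numpy, scipy, OpenCV 4.12 (cv2) and the standard library are available. Lean on these libraries where they do the work, as an engineer would, in place of code of your own. Each camera call takes 0.05 s, during which the arm holds its last target. There are 200 camera calls.

## Working session

There is one attempt and no reset: what is moved stays moved. The work goes in short steps, each a Python script; the robot and the scene stay as the last script left them, time stands still between calls to the robot, and variables do not carry over. Pictures are saved under pics/ and viewed, at most 10 in all, crops included, and the job is handed in when it is done.

```bash
mkdir -p pics; ls; cat > h.py <<'E'
from bench import *
import numpy as np, cv2
from scipy.spatial.transform import Rotation as R
def snap(n):
    im=get_image(n); np.savez(f'{n}.npz',**im); return im
def pts(im):
    d=im['depth']; K=im['camera_matrix']; v,u=np.mgrid[:d.shape[0],:d.shape[1]]
    c=np.stack([(u-K[0,2])/K[0,0]*d,-(v-K[1,2])/K[1,1]*d,-d,np.ones_like(d)],-1)
    return (c@np.linalg.inv(im['view']).T)[...,:3]
def ray(im,uv,z):
    K=im['camera_matrix'];uv=np.atleast_2d(uv).astype(float)
    d=np.stack([(uv[:,0]-K[0,2])/K[0,0],-(uv[:,1]-K[1,2])/K[1,1],-np.ones(len(uv))],-1)
    Vi=np.linalg.inv(im['view']); o=Vi[:3,3]; d=d@Vi[:3,:3].T
    return o+d*((z-o[2])/d[:,2])[:,None]
E
python3 - <<'E'
from h import *
for n in ['scene','top']:
    im=snap(n); cv2.imwrite(f'pics/{n}0.png',im['frame']); print(n,np.linalg.inv(im['view']).round(3).tolist(),im['camera_matrix'].round(1).tolist(), (im['depth']==0).mean())
print(state())
E
```

```text
pics
scene [[0.545, -0.532, 0.648, 1.175], [0.838, 0.351, -0.417, -0.352], [-0.006, 0.77, 0.638, 0.699], [0.0, 0.0, 0.0, 1.0]] [[423.0, 0.0, 279.4], [0.0, 423.0, 206.1], [0.0, 0.0, 1.0]] 0.003903061224489796
top [[-0.022, 0.982, -0.19, 0.308], [-1.0, -0.021, 0.008, 0.088], [0.004, 0.19, 0.982, 1.302], [0.0, 0.0, 0.0, 1.0]] [[469.0, 0.0, 280.4], [0.0, 469.0, 203.7], [0.0, 0.0, 1.0]] 0.0040391156462585035
{'time': 0.1, 'joint_pos': array([-1.32471458e+00,  9.17693286e-02,  1.23175119e+00, -3.74760563e-06,
        1.81981524e+00, -5.66910256e-02]), 'dq': array([ 0.00152056, -0.00375911, -0.00276756, -0.00109572, -0.00027222,
        0.00112835]), 'joint_torque': array([ 3.73236806e-03, -4.47855413e+01, -4.07571101e+01,  7.00019184e-02,
        2.84007780e-02, -1.09442444e-04]), 'ee_pos': array([ 0.17884067, -0.57245895,  0.22963654]), 'ee_rot': array([-8.67475082e-04,  9.88562642e-01,  1.50808297e-01, -8.42168724e-05]), 'ft_force': array([ 0.45330095, -0.25748788,  0.7798112 ]), 'moment': array([ 0.00301004, -0.00116886, -0.0112721 ]), 'finger_force': 0.0, 'finger_gap': 0.08815061746869851}
```

View pics/scene0.png

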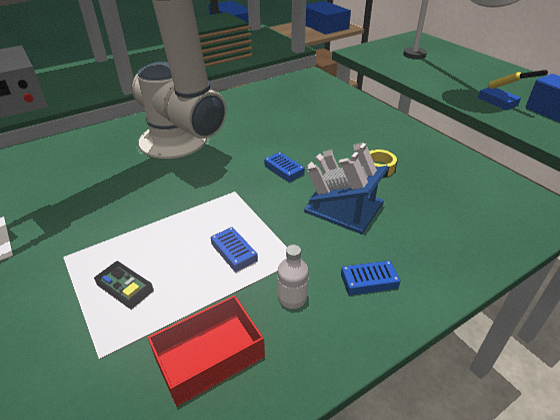

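View pics/top0.png

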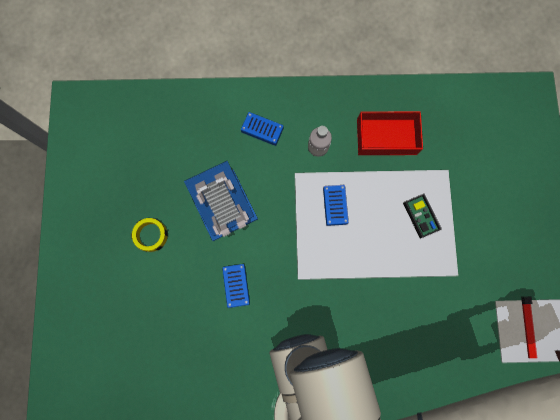

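The top view shows three blue cover-like blocks at about (336,205) on the foam, (262,128) and (235,285). In the scene view they are at (234,248), (370,277) and (284,166). The robot's right is −y, which is to the right in the top image. The one on the foam at (336,205) is farthest right and matches the description. The board is at (422,215), the nest at (221,202). Next I'll confirm this in a crop and get rough coordinates.

```bash
cat >> h.py <<'E'
def load(n): return dict(np.load(f'{n}.npz'))
def blue(f): 
    h=cv2.cvtColor(f,cv2.COLOR_BGR2HSV); return cv2.inRange(h,(105,150,60),(125,255,255))
def blobs(m,amin=150):
    m=cv2.morphologyEx(m,cv2.MORPH_CLOSE,np.ones((5,5)))
    return [c for c in cv2.findContours(m,cv2.RETR_EXTERNAL,cv2.CHAIN_APPROX_NONE)[0] if cv2.contourArea(c)>amin]
E
python3 - <<'E'
from h import *
t=load('top'); s=load('scene')
for n,im in (('top',t),('scene',s)):
    P=pts(im)
    for c in blobs(blue(im['frame'])):
        r=cv2.minAreaRect(c); m=np.zeros(P.shape[:2],np.uint8); cv2.drawContours(m,[c],-1,1,-1)
        q=P[m>0]; print(n,np.round(r[0]),np.round(r[1]),'depth med',np.median(q,0).round(3),'zmax',np.percentile(q[:,2],95).round(3))
    f=im['frame']; 
    if n=='top':
        dark=((f.max(2)<60)*255).astype(np.uint8); dark[:170]=0;dark[245:]=0;dark[:,:380]=0;dark[:,450:]=0
        for c in blobs(dark): r=cv2.minAreaRect(c); print('board',r, ray(im,r[0],.028).round(3), P[int(r[0][1]),int(r[0][0])].round(3))
c=cv2.resize(t['frame'][100:310,180:460],None,fx=2.8,fy=2.8,interpolation=cv2.INTER_CUBIC); cv2.imwrite('pics/crop.png',c)
w=snap('wrist'); st=state(); q=st['ee_rot']; T=np.eye(4);T[:3,:3]=R.from_quat(q[[1,2,3,0]]).as_matrix();T[:3,3]=st['ee_pos']
print((np.linalg.inv(T)@np.linalg.inv(w['view'])).round(3).tolist(),w['camera_matrix'].round(1).tolist())
E
```

```text
top [235. 285.] [41. 22.] depth med [0.335 0.202 0.027] zmax 0.031
top [335. 205.] [39. 22.] depth med [ 0.547 -0.074  0.031] zmax 0.035
top [220. 200.] [66. 50.] depth med [0.573 0.252 0.083] zmax 0.122
top [262. 128.] [38. 21.] depth med [0.775 0.126 0.027] zmax 0.031
board ((421.5123291015625, 215.73406982421875), (39.99156188964844, 22.357772827148438), 64.35899353027344) [[ 0.512 -0.31   0.028]] [ 0.516 -0.312  0.019]
scene [370. 277.] [29. 57.] depth med [0.787 0.12  0.026] zmax 0.028
scene [233. 245.] [42. 23.] depth med [ 0.554 -0.076  0.03 ] zmax 0.033
scene [354. 207.] [53. 92.] depth med [0.601 0.214 0.014] zmax 0.119
scene [284. 166.] [39. 20.] depth med [0.348 0.196 0.026] zmax 0.028
scene [499.  97.] [40. 17.] depth med [0.411 1.076 0.027] zmax 0.032
scene [542.  97.] [46. 33.] depth med [0.538 1.131 0.063] zmax 0.11
scene [328.  16.] [33. 43.] depth med [-1.11   1.504 -0.116] zmax -0.082
scene [234.   8.] [33. 16.] depth med [-1.176  0.854  0.016] zmax 0.02
[[0.0, 0.964, 0.267, 0.073], [1.0, -0.0, -0.001, -0.0], [-0.001, 0.267, -0.964, -0.154], [0.0, 0.0, 0.0, 1.0]] [[351.7, 0.0, 278.4], [0.0, 351.7, 210.9], [0.0, 0.0, 1.0]]
```

View pics/crop.png

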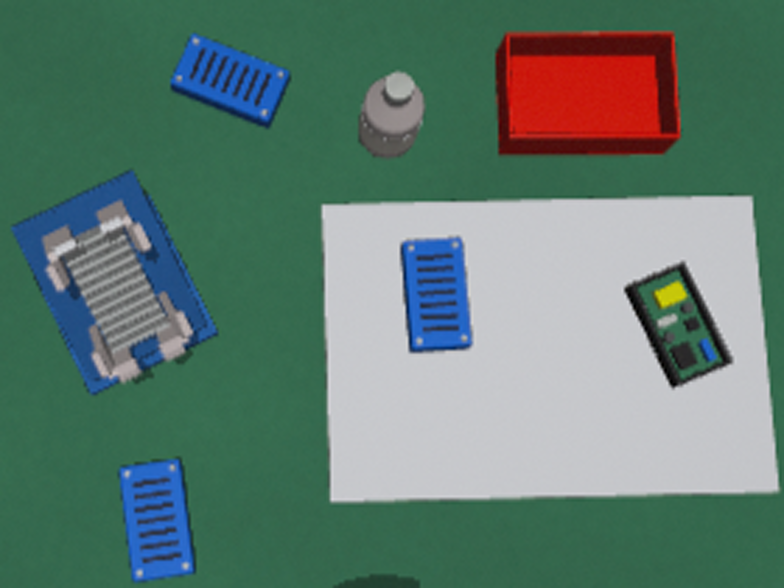

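The crop confirms it: the blue cover on the foam (crop 437,293; world y ≈ −0.07) is the right-most of the three, with the others at y ≈ 0.13 and 0.20. The heat sink lies in the nest and the board is at crop (680,325). Now close wrist views of each, from two places.

```bash
cat >> h.py <<'E'
def frame(x,z):  # rotation with given z, x as near as possible
    z=np.array(z,float)/np.linalg.norm(z); x=np.array(x,float); x=x-z*(x@z); x/=np.linalg.norm(x)
    return np.stack([x,np.cross(z,x),z],1)
def quat(M): q=R.from_matrix(M).as_quat(); return q[[3,0,1,2]]
def down(yaw): # tool x at yaw in world, pointing down
    return frame([np.cos(yaw),np.sin(yaw),0],[0,0,-1])
def pocketR(yaw): 
    a=np.radians(30); h=np.array([np.cos(yaw),np.sin(yaw),0]); zz=np.array([0,0,1.])
    return frame(h*np.cos(a)+zz*np.sin(a), -h*np.sin(a)+zz*np.cos(a))
def tri(A,a,B,b):
    def P(im): 
        K=im['camera_matrix'];V=im['view']; return K@np.diag([1,-1,-1])@V[:3]
    X=cv2.triangulatePoints(P(A),P(B),np.float64(np.atleast_2d(a)).T,np.float64(np.atleast_2d(b)).T); return (X[:3]/X[3]).T
E
python3 - <<'E'
from h import *
def look(name):
    im=get_image('wrist'); np.savez(name+'.npz',**im); return im['frame']
fr=[]
t0=state()['time']
for nm,c,yaw in (('b',(.512,-.310),np.radians(180+25)),('c',(.549,-.074),np.pi)):
    for k,d in enumerate((-.03,.03)):
        M=down(yaw); p=np.r_[c,0.19]+M[:,1]*d
        move_to(p,quat(M)) if k==0 else move_l(p,.2)
        fr.append(look(nm+str(k))); print(nm,k,state()['time'],state()['joint_pos'].round(2))
P=pocketR(np.radians(26)); o=np.array([.573,.252,.08]); M=frame(-P[:,0],-P[:,2])
print(inverse_kinematics(o+P[:,2]*.18,quat(M)),inverse_kinematics(o+P[:,2]*.18,quat(frame(P[:,0],-P[:,2]))))
for k,d in enumerate((-.03,.03)):
    p=o+P[:,2]*.19+P[:,1]*d
    move_to(p,quat(M)) if k==0 else move_l(p,.2)
    fr.append(look('n'+str(k))); print('n',k,state()['time'],state()['joint_pos'].round(2))
cv2.imwrite('pics/bc.png',cv2.resize(np.hstack([fr[0],fr[2]]),(800,300)))
cv2.imwrite('pics/n0.png',fr[4])
E
```

```text
b 0 2.4 [-0.63  0.15  1.24 -0.    1.75 -2.63]
b 1 2.9 [-0.58  0.02  1.38 -0.    1.74 -2.58]
c 0 3.7167 [-0.25 -0.02  1.42 -0.    1.75 -1.82]
c 1 4.2167 [-0.14 -0.05  1.44 -0.    1.75 -1.71]
[ 0.29308551 -0.56544256  1.8589475   0.08245729  1.33087284 -1.72990199] [ 0.29308551 -0.56544256  1.8589475   0.08245729  1.33087284  1.41169067]
n 0 5.2083 [ 0.21 -0.57  1.84  0.12  1.36 -1.81]
n 1 5.7083 [ 0.37 -0.58  1.85  0.04  1.35 -1.65]
```

View pics/bc.png

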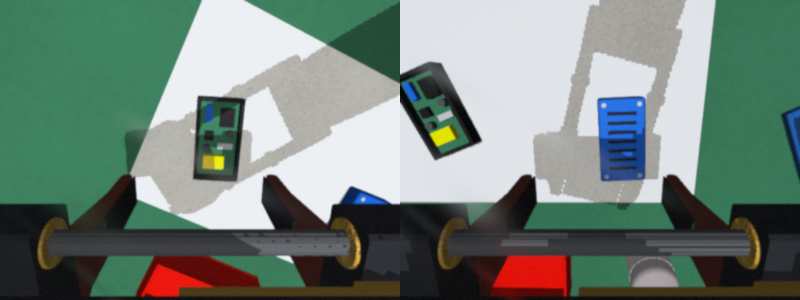

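View pics/n0.png

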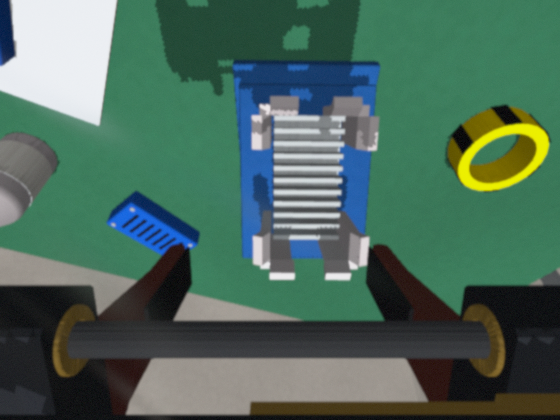

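The wrist views show the board at (308,193) and the cover at (311,195) in full-size pixels. The nest shows the heat sink fins at about (307,178), the lower guides near row 115 and the upper ones near row 250. Now measuring: triangulated top-face corners, with depth as a check.

```bash
cat > meas.py <<'E'
from h import *
def quad(m):
    c=max(blobs(m),key=cv2.contourArea); r=cv2.minAreaRect(c); b=cv2.boxPoints(r)
    e=b[1]-b[0],b[2]-b[1]
    if np.linalg.norm(e[0])>np.linalg.norm(e[1]): b=np.roll(b,1,0)   # b0-b1 short, b1-b2 long
    i=0 if b[0]@[0,1]+b[1]@[0,1]<b[2]@[0,1]+b[3]@[0,1] else 2
    return np.roll(b,-i,0)
for nm in 'bc':
    Q=[];I=[]
    for k in '01':
        im=load(nm+k); f=im['frame']; P=pts(im)
        m=blue(f) if nm=='c' else ((f.max(2)<70)*255).astype(np.uint8)
        top=P[...,2]>.022
        g=np.zeros_like(m); g[100:275,200:400]=1
        q=quad(m*top*g); Q.append(q); I.append(im)
        w=ray(im,q,.028 if nm=='b' else .030)
        inside=np.zeros_like(m); cv2.fillPoly(inside,[np.int32(q)],1)
        d=P[(inside>0)&(m>0)&top]
        print(nm,k,'centre',w.mean(0).round(4),'len',np.linalg.norm(w[2]-w[1]).round(4),np.linalg.norm(w[1]-w[0]).round(4),'yaw',np.degrees(np.arctan2(*(w[2]-w[1]+w[3]-w[0])[[1,0]])).round(2),'depth z',np.median(d[:,2]).round(4))
    X=tri(I[0],Q[0],I[1],Q[1]); print(nm,'tri',X.mean(0).round(4),'z',X[:,2].round(4))
# nest
for k in '01':
    im=load('n'+k); P=pts(im); f=im['frame']
    m=blue(f); m[:, :200]=0; m[:,420:]=0; m[:50]=0; m[330:]=0
    q=P[(m>0)&(P[...,2]>.02)]
    # plate plane: robust fit
    n=None; sel=np.ones(len(q),bool)
    for _ in range(8):
        c=q[sel].mean(0); n=np.linalg.svd(q[sel]-c,full_matrices=False)[2][2]; n*=np.sign(n[2]); sel=abs((q-c)@n)<.004
    print('plate n',n.round(4),'tilt',np.degrees(np.arccos(n[2])).round(2),'yaw',np.degrees(np.arctan2(-n[1],-n[0])).round(2),'c',c.round(4),sel.mean().round(2))
E
python3 meas.py
```

```text
b 0 centre [ 0.5148 -0.3142  0.028 ] len 0.1092 0.0573 yaw 22.66 depth z 0.0267
b 1 centre [ 0.5149 -0.314   0.028 ] len 0.11 0.056 yaw 22.32 depth z 0.0269
b tri [ 0.5148 -0.3144  0.0271] z [0.0222 0.0284 0.0321 0.0259]
c 0 centre [ 0.5497 -0.0747  0.03  ] len 0.1073 0.057 yaw 3.83 depth z 0.0296
c 1 centre [ 0.5499 -0.0759  0.03  ] len 0.1073 0.057 yaw 1.28 depth z 0.0296
c tri [ 0.5464 -0.0754  0.0358] z [0.0238 0.0239 0.0477 0.0478]
plate n [-0.4526 -0.2135  0.8658] tilt 30.03 yaw 25.25 c [0.552  0.2263 0.0714] 1.0
plate n [-0.4532 -0.2124  0.8658] tilt 30.03 yaw 25.11 c [0.5342 0.2595 0.0703] 0.99
```

```bash
cat > nest.py <<'E'
from h import *
for nm in ('c0','c1'):
    im=load(nm);P=pts(im); m=cv2.morphologyEx(blue(im['frame']),cv2.MORPH_CLOSE,np.ones((9,9)))
    g=np.zeros_like(m); g[100:275,200:400]=1
    q=P[(m*g>0)&(P[...,2]>.026)][:,:2]; r=cv2.minAreaRect(np.float32(q*1000)); v=np.linalg.svd(q-q.mean(0),full_matrices=False)[2][0]
    print(nm,r,q.mean(0).round(4),np.degrees(np.arctan2(v[1],v[0])).round(2))
Pr=pocketR(np.radians(25.18)); 
out=[]
for nm in ('n0','n1'):
    im=load(nm); W=pts(im); f=im['frame'].astype(int); g=np.zeros(f.shape[:2],bool); g[50:300,200:420]=1
    hsv=cv2.cvtColor(im['frame'],cv2.COLOR_BGR2HSV)
    ok=g&(im['depth']>0)
    o=np.array([.573,.252,.08]); pl=W[ok&(blue(im['frame'])>0)&(W[...,2]>.03)]
    d=np.median((pl-o)@Pr[:,2]); # floor plane offset
    # shift o along slope (in horizontal dir) so that o is on the plane at z=.08
    h=np.array([Pr[0,0],Pr[1,0],0]); h/=np.linalg.norm(h); o=o+h*d/(h@Pr[:,2])
    L=(W-o)@Pr; b=ok&(blue(im['frame'])>0)&(abs(L[...,2])<.004); 
    pc=lambda a:np.round(np.percentile(a,[.5,2,98,99.5])*1000,1)
    print(nm,'o',o.round(4),'plate x',pc(L[b][:,0]),'y',pc(L[b][:,1]))
    w=ok&(hsv[...,1]<60)&(hsv[...,2]>70)&(L[...,2]>.045)&(L[...,2]<.064)
    q=L[w]; gx=[]
    up=q[q[:,0]>.04]; lo=q[q[:,0]<-.04]
    for s,t in (('up',up),('lo',lo)):
        if len(t): print(s,len(t),'y hist',np.histogram(t[:,1]*1000,np.arange(-46,47,4)),)
    print('x hist',np.histogram(q[:,0]*1000,np.arange(-72,73,4)))
    hs=ok&(hsv[...,1]<60)&(abs(L[...,2]-.03)<.003)&(abs(L[...,0])<.03)&(abs(L[...,1])<.04); print('hs y',pc(L[hs][:,1]),'z',np.median(L[hs][:,2]).round(4))
E
python3 nest.py
```

```text
c0 ((539.7738647460938, -75.99740600585938), (128.52406311035156, 57.827823638916016), 2.671520233154297) [ 0.5468 -0.0757] 3.26
c1 ((540.523681640625, -75.28301239013672), (61.51716613769531, 128.18731689453125), 89.98213195800781) [ 0.5465 -0.0733] 1.59
n0 o [0.5593 0.2456 0.08  ] plate x [-86.1 -85.3  77.9  81.5] y [-68.2 -67.3  53.5  54.4]
up 466 y hist (array([ 0, 25, 41, 33, 45, 39,  3,  0,  0,  0,  0,  0,  0, 35, 41, 41, 41,
       38, 84,  0,  0,  0,  0]), array([-46, -42, -38, -34, -30, -26, -22, -18, -14, -10,  -6,  -2,   2,
         6,  10,  14,  18,  22,  26,  30,  34,  38,  42,  46]))
lo 156 y hist (array([ 0, 21,  0,  0,  0,  0,  0,  0,  0,  0,  0,  0,  0, 10,  0,  0,  0,
       36, 89,  0,  0,  0,  0]), array([-46, -42, -38, -34, -30, -26, -22, -18, -14, -10,  -6,  -2,   2,
         6,  10,  14,  18,  22,  26,  30,  34,  38,  42,  46]))
x hist (array([  0,   3,   5,  24,  29,  32,  31,  32,  28,   5,   0,   0,   0,
         0,   0,   0,   0,   0,   0,   0,   0,   0,   0,   0,   0,  36,
       105,  24,  23,  25,  25, 114, 271,   8,   0,   0]), array([-72, -68, -64, -60
[... 588 characters left out ...]
ray([ 0,  0,  0,  0,  0,  0, 14,  0,  0,  0,  0,  0,  0,  0,  0,  0,  0,
        0,  0,  1,  0,  0,  0]), array([-46, -42, -38, -34, -30, -26, -22, -18, -14, -10,  -6,  -2,   2,
         6,  10,  14,  18,  22,  26,  30,  34,  38,  42,  46]))
x hist (array([  0,   6,   7,   2,   0,   0,   0,   0,   0,   0,   0,   0,   0,
         0,   0,   0,   0,   0,   0,   0,   0,   0,   0,   0,   0,  13,
        47,   2,   6,   4,   6,  63, 295,   5,   1,   0]), array([-72, -68, -64, -60, -56, -52, -48, -44, -40, -36, -32, -28, -24,
       -20, -16, -12,  -8,  -4,   0,   4,   8,  12,  16,  20,  24,  28,
        32,  36,  40,  44,  48,  52,  56,  60,  64,  68,  72]))
hs y [-36.  -34.9  22.4  23.3] z 0.0299
```

```bash
cat > flip.py <<'E'
from h import *
def look(name):
    im=get_image('wrist'); np.savez(name+'.npz',**im)
P=pocketR(np.radians(25.18)); o=np.array([.5593,.2456,.08])-.0065*P[:,1]; M=frame(P[:,0],-P[:,2])
move_to(o+P[:,2]*.19,quat(M)); look('n2')
move_to([.549,-.075,.19],quat(down(np.radians(2.5)))); look('c2')
move_to([.515,-.314,.19],quat(down(np.radians(22.5)))); look('b2')
print(state()['time'],state()['joint_pos'].round(2))
E
cat > m2.py <<'E'
from h import *
from meas import quad
for nm in ('b0','b1','b2','c0','c1','c2'):
    im=load(nm); f=im['frame']; P=pts(im)
    m=blue(f) if nm[0]=='c' else ((f.max(2)<70)*255).astype(np.uint8)
    g=np.zeros_like(m); g[100:275,200:400]=1; top=(P[...,2]>.022)
    q=quad(m*top*g); w=ray(im,q,.028 if nm[0]=='b' else .030)
    print(nm,w.mean(0).round(4),'len',np.linalg.norm(w[2]-w[1]).round(4),np.linalg.norm(w[1]-w[0]).round(4),'yaw',np.degrees(np.arctan2(*(w[2]-w[1]+w[3]-w[0])[[1,0]])).round(2), q.mean(0).round(1))
Pr=pocketR(np.radians(25.18)); o=np.array([.5593,.2456,.08])-.0065*Pr[:,1]
for nm in ('n0','n1','n2'):
    im=load(nm); L=(pts(im)-o)@Pr; ok=(im['depth']>0); hsv=cv2.cvtColor(im['frame'],cv2.COLOR_BGR2HSV); B=blue(im['frame'])>0
    b=ok&B&(abs(L[...,2])<.006)&(abs(L[...,0])<.1)&(abs(L[...,1])<.08); q=L[b]
    A=np.c_[q[:,:2],np.ones(len(q))]; s=np.linalg.lstsq(A,q[:,2],rcond=None)[0]
    pc=lambda a:np.round(np.percentile(a,[1,99])*1000,1) if len(a) else None
    print(nm,'floor z fit',s.round(4),'plate x',pc(q[:,0]),'y',pc(q[:,1]))
    g=ok&(hsv[...,1]<70)
    def face(ax,v,lo,hi):  # median of points near the face
        t=L[g&(L[...,2]>.04)&(L[...,2]<.063)&(abs(L[...,ax]-v)<.004)&(abs(L[...,1-ax])>lo)&(abs(L[...,1-ax])<hi)][:,ax]
        return (len(t),np.round(np.median(t)*1000,1)) if len(t)>8 else None
    print('  faces x+',face(0,.0575,.017,.031),'x-',face(0,-.0575,.017,.031),'y+',face(1,.0325,.036,.056),'y-',face(1,-.0325,.036,.056))
    h=g&(abs(L[...,2]-.03)<.003)&(abs(L[...,1])<.034); print('  hs y',pc(L[h&(abs(L[...,0])<.03)][:,1]),'x',pc(L[h&(abs(L[...,1])<.012)][:,0]),'z',np.median(L[h][:,2]).round(4))
E
python3 flip.py; sed -i 's/^for nm in .bc.:/if __name__=="__main__":\n  for nm in "":/; /^# nest/,$d' meas.py; sed -n '/__main__/,$p' meas.py | head -3; python3 - <<'E'
s=open('meas.py').read(); open('meas.py','w').write(s[:s.index('if __name__')])
E
python3 m2.py
```

```text
10.5083 [-0.6   0.09  1.3   0.    1.75  0.58]
if __name__=="__main__":
  for nm in "":
    Q=[];I=[]
b0 [ 0.5148 -0.3142  0.028 ] len 0.1092 0.0573 yaw 22.66 [306.1 193.9]
b1 [ 0.5149 -0.314   0.028 ] len 0.11 0.056 yaw 22.32 [241.7 193.5]
b2 [ 0.5258 -0.3109  0.028 ] len 0.0892 0.0574 yaw -158.42 [280.7 183.5]
c0 [ 0.5497 -0.0747  0.03  ] len 0.1073 0.057 yaw 3.83 [311.6 193.9]
c1 [ 0.5499 -0.0759  0.03  ] len 0.1073 0.057 yaw 1.28 [244.7 194.2]
c2 [ 0.5522 -0.0754  0.03  ] len 0.1065 0.056 yaw -177.34 [280. 191.]
n0 floor z fit [ 0.0005  0.0006 -0.    ] plate x [-85.9  80.2] y [-61.3  60.6]
  faces x+ (325, np.float64(56.2)) x- None y+ (289, np.float64(32.6)) y- (46, np.float64(-32.2))
  hs y [-29.1  29.5] x [-58.6  50.6] z 0.0299
n1 floor z fit [ 0.0005 -0.0001  0.    ] plate x [-85.8  80.4] y [-60.3  61.6]
  faces x+ (330, np.float64(56.2)) x- None y+ (14, np.float64(30.4)) y- (323, np.float64(-32.3))
  hs y [-29.2  29.6] x [-58.5  50.6] z 0.03
n2 floor z fit [0.0001 0.0004 0.0001] plate x [-81.8  82.5] y [-61.   61.1]
  faces x+ None x- (337, np.float64(-58.1)) y+ (137, np.float64(32.4)) y- (143, np.float64(-32.5))
  hs y [-29.3  29.3] x [-57.4  51.6] z 0.03
```

Opposite views agree. The pocket's guide faces are at x +56.2/−58.1 and y ±32.5, so I'll shift the origin −1 mm in x. The heat sink top is at 30 mm. The cover is 30 mm high at (0.551, −0.075) and the board 28 mm high at (0.516, −0.314). Grasping the board.

```bash
cat >> h.py <<'E'
PR=pocketR(np.radians(25.18)); PO=np.array([.5593,.2456,.08])-.0064*PR[:,1]-.001*PR[:,0]
PQ=quat(frame(PR[:,0],-PR[:,2]))
def pk(z,x=0,y=0): return PO+PR@np.array([x,y,z])
def rep(t):
    s=state(); print(t,'t',s['time'],'gap',round(s['finger_gap'],4),'ff',round(s['finger_force'],1),'ft',s['ft_force'].round(1),'pocket',((s['ee_pos']-PO)@PR).round(4))
    return s
def pick(xy,yaw):
    q=quat(down(yaw)); move_to([*xy,.09],q); move_l([*xy,.016],.1); rep('at part'); close(); rep('closed')
    move_l([*xy,.26],.25); hold(.2); rep('lifted')
E
python3 - <<'E'
from h import *
pick((.516,-.3137),np.radians(22.4))
move_to(pk(.17),PQ); hold(.3); rep('pre')
im=get_image('wrist'); np.savez('p0.npz',**im); cv2.imwrite('pics/p0.png',im['frame'])
E
```

```text
at part t 11.8833 gap 0.0874 ff 0.0 ft [-0.   0.3  0.1] pocket [-0.2704 -0.4818  0.0838]
closed t 12.4333 gap 0.06 ff 29.9 ft [-0.7 -0.   1.4] pocket [-0.2707 -0.4815  0.0834]
lifted t 13.7583 gap 0.0598 ff 29.9 ft [ 0.3 -0.5 -0.9] pocket [-0.1501 -0.481   0.2931]
pre t 15.9333 gap 0.0597 ff 29.9 ft [ 0.1  0.5 -0.4] pocket [ 1.000e-04 -4.000e-04  1.699e-01]
```

View pics/p0.png

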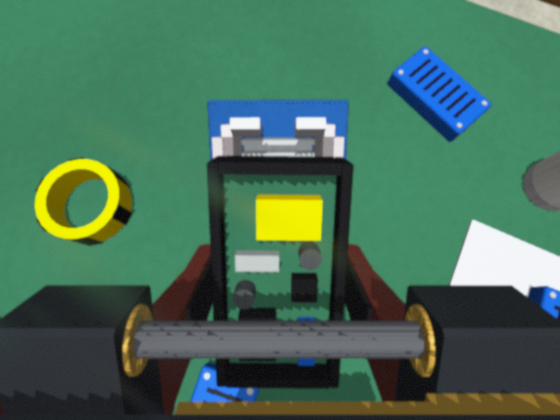

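The picture shows the board held level between the fingers, right side up. Its far edge is at row ~158 and its near edge at row ~387, with the guides beyond at rows 120–150. I'll check its offset in the hand, then insert.

```bash
cat >> h.py <<'E'
def inhand(im,m,h):  # part x offset from tcp: rows of far/near outer edges at the middle columns, plane at pocket z = tcp+h
    s=state(); M=R.from_quat(s['ee_rot'][[1,2,3,0]]).as_matrix(); K=im['camera_matrix']; V=np.linalg.inv(im['view'])
    ys,xs=np.nonzero(m); out=[]
    for v in (ys.min()-.5,):
        d=V[:3,:3]@np.array([0,-(v-K[1,2])/K[1,1],-1.]); c=V[:3,3]-s['ee_pos']
        c,d=M.T@c,M.T@d; t=(-h-c[2])/d[2]; out.append((c+d*t)[0])
    return out
def insert(zs,x=0,top=.075):
    move_l(pk(zs+top,x),.12); 
    f0=state()['ft_force']
    move_l(pk(zs+.014,x),.06); rep('z+14')
    for k in np.arange(.010,-.0041,-.002):
        move_l(pk(zs+k,x),.03); s=state(); f=(s['ft_force']-f0)@PR; print(round(k,3),'f pocket',f.round(1),'z',round((s['ee_pos']-PO)@PR[:,2],4))
        if f[2]>6 and k<.007: break
E
python3 - <<'E'
from h import *
im=load('p0'); f=im['frame']; m=(f.max(2)<60); m[:120]=0; m[200:]=0; m[:,:240]=0; m[:,320:]=0
print('far edge - tcp x (want .055)',inhand(im,m,.012))
E
```

```text
far edge - tcp x (want .055) [np.float64(0.05696512619386951)]
```

```bash
python3 - <<'E'
from h import *
insert(.042,-.0015); rep('in')
im=get_image('scene'); cv2.imwrite('pics/s1.png',cv2.resize(im['frame'][110:260,250:450],None,fx=4,fy=4))
E
```

```text
z+14 t 17.7417 gap 0.0597 ff 30.0 ft [ 3.6  1.1 -1.7] pocket [-0.0014  0.      0.056 ]
0.01 f pocket [ 4.2 -0.4 -0.4] z 0.052
0.008 f pocket [ 4.  -0.7  0.6] z 0.0501
0.006 f pocket [ 4.4 -0.7  1.8] z 0.048
0.004 f pocket [ 4.4 -0.2  0.9] z 0.046
0.002 f pocket [ 2.8 -0.7  3.6] z 0.044
0.0 f pocket [ 1.  -0.8  9.6] z 0.0425
in t 19.275 gap 0.0596 ff 30.0 ft [-3.5 -2.   6.8] pocket [-0.0016 -0.0001  0.0425]
```

View pics/s1.png

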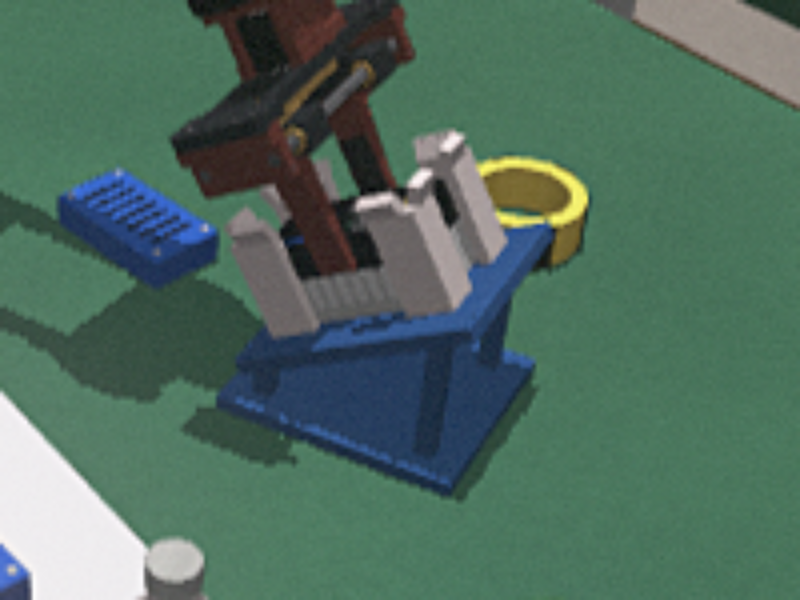

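The board sits on the heat sink between the guides: contact came at z = 42.5 mm against an expected 42. Release, retreat and check.

```bash
cat >> h.py <<'E'
def seatcheck(n,zt,mask):
    im=get_image('wrist'); np.savez(n+'.npz',**im); cv2.imwrite(f'pics/{n}.png',im['frame'])
    L=(pts(im)-PO)@PR; g=(im['depth']>0)&mask(im['frame'])&(abs(L[...,0])<.065)&(abs(L[...,1])<.0325)&(abs(L[...,2]-zt)<.008)
    q=L[g]; A=np.c_[q[:,:2],np.ones(len(q))]; s=np.linalg.lstsq(A,q[:,2],rcond=None)[0]
    print(n,len(q),'top z',s.round(4),'want',zt,'x',np.percentile(q[:,0],[1,99]).round(4),'y',np.percentile(q[:,1],[1,99]).round(4))
E
python3 - <<'E'
from h import *
gripper_open(); rep('open'); move_l(pk(.17,-.0015),.2); hold(.2); rep('up')
seatcheck('n3',.054,lambda f:f.max(2)<70)
E
```

```text
open t 19.9583 gap 0.0879 ff 0.0 ft [0.4 0.8 0. ] pocket [-0.0016 -0.      0.0419]
up t 20.95 gap 0.088 ff 0.0 ft [ 0.7 -0.3 -0.9] pocket [-2.700e-03  1.000e-04  1.682e-01]
n3 3455 top z [0.0137 0.0002 0.0527] want 0.054 x [-0.0558  0.0529] y [-0.0294  0.029 ]
```

View pics/n3.png

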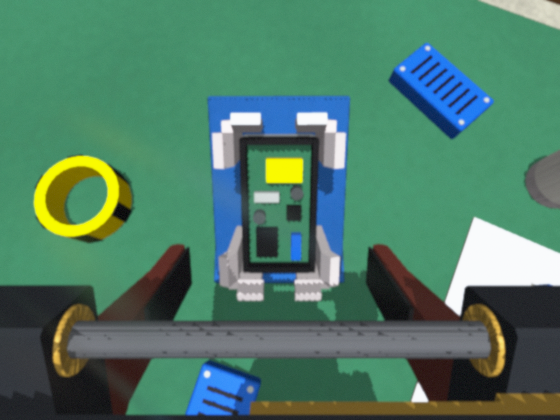

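The board (243–318, 137–272) is released and seated square between the guides, centred at x ≈ −1.5 mm, y ≈ 0 and flat. Now the cover.

```bash
python3 - <<'E'
from h import *
xy=(.551,-.0753); move_to([*xy,.26],quat(down(np.radians(2.6))))
pick(xy,np.radians(2.6))
move_to(pk(.19),PQ); hold(.3); rep('pre')
im=get_image('wrist'); np.savez('p1.npz',**im); cv2.imwrite('pics/p1.png',im['frame'])
m=blue(im['frame'])>0; m[:120]=0; m[230:]=0; m[:,:250]=0; m[:,310:]=0
print([ (r,int(m[r].sum())) for r in range(125,175,3)])
E
```

```text
at part t 23.7167 gap 0.0876 ff 0.0 ft [ 0.3 -0.2 -0.1] pocket [-0.155  -0.2808  0.0171]
closed t 24.2667 gap 0.0595 ff 30.0 ft [0.1 0.3 1.4] pocket [-0.1555 -0.2806  0.0168]
lifted t 25.5917 gap 0.0594 ff 30.0 ft [ 0.4  0.2 -1. ] pocket [-0.0349 -0.2802  0.2266]
pre t 26.9917 gap 0.0596 ff 30.0 ft [ 0.9 -0.2 -0.9] pocket [ 0.0002 -0.0008  0.1898]
[(125, 29), (128, 30), (131, 30), (134, 32), (137, 0), (140, 0), (143, 0), (146, 0), (149, 0), (152, 0), (155, 2), (158, 60), (161, 60), (164, 60), (167, 60), (170, 60), (173, 60)]
```

View pics/p1.png

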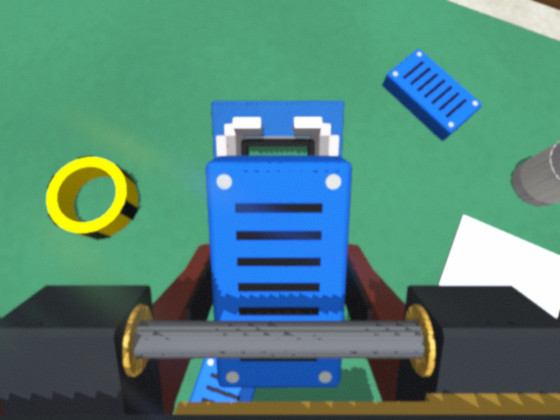

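The cover is held right side up and level. Its far edge is at row ~157 and the seated board is visible below at (280,148). Check the offset and insert.

```bash
python3 - <<'E'
from h import *
im=load('p1'); m=blue(im['frame'])>0; m[:150]=0; m[230:]=0; m[:,:250]=0; m[:,310:]=0
e=inhand(im,m,.014)[0]; print('far',e)
x=np.clip(-(e-.055-.0005),-.004,.004); print(x)
insert(.066,float(x)-.0005); rep('in')
E
```

```text
far 0.057653868940422036
-0.0021538689404220356
z+14 t 28.7667 gap 0.0594 ff 30.0 ft [-0.3 -0.6 -0.4] pocket [-0.0025  0.      0.0803]
0.01 f pocket [ 2.2  0.9 -2.1] z 0.0761
0.008 f pocket [ 2.1  0.4 -1.7] z 0.0741
0.006 f pocket [ 3.2  0.6 -0.7] z 0.0722
0.004 f pocket [ 2.7  1.4 -0.8] z 0.0701
0.002 f pocket [ 4.7  0.3 -0.1] z 0.0681
0.0 f pocket [0.4 1.6 7. ] z 0.0668
in t 30.3 gap 0.0597 ff 30.0 ft [-3.  -0.5  6. ] pocket [-0.0022 -0.      0.0668]
```

Contact came at z = 66.8 mm (expected 66), so it is seated. Release, retreat and check.

```bash
python3 - <<'E'
from h import *
gripper_open(); rep('open'); move_l(pk(.2,-.002),.2); hold(.3); rep('up')
seatcheck('n4',.080,lambda f:blue(f)>0)
E
```

```text
open t 30.9333 gap 0.0882 ff 0.0 ft [ 0.5 -0.8  0.5] pocket [-0.0028  0.      0.0659]
up t 32.05 gap 0.0883 ff 0.0 ft [ 0.3 -0.4 -0.2] pocket [-2.700e-03  1.000e-04  1.989e-01]
n4 8798 top z [-0.0028 -0.0002  0.08  ] want 0.08 x [-0.0542  0.0522] y [-0.0292  0.0288]
```

View pics/n4.png

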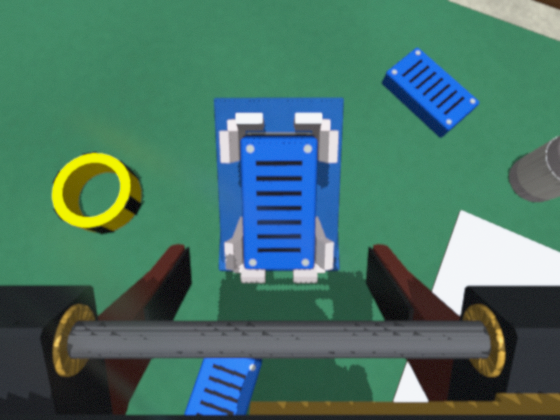

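The cover (242–317, 137–270) lies flat and square between the guides. Its top is at 80.0 mm as expected, centred at x ≈ −1 mm, y ≈ 0, and the robot is clear of it.

```bash
python3 -c "
from h import *
print(job_done())"
```

```text
the job is handed in; nothing more can be done
None
```

I seated the board on the heat sink and the cover on the board, both square and released, and handed the job in at about 32 s of the 69 s allowed; `job_done()` returned no verdict.

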